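# Shut down the hot plate and fold its splash guard

## Task

Cooking is over: turn the hot plate's guarded knob back to off. Then fold the splash guard flat against its back panel: first the left leaf right in, then the right leaf right in over it (left and right as seen from the robot). Leave the crockery and the other loose things around the hob where they are.

Things in the scene. Friction and masses are not known exactly. Their poses are not given: they have to be found in the camera images.
- hob: Portable hot plate, fixed: steel housing 340 (x) by 480 (y) by 60 mm tall. Origin on the worktop under the centre of the round cooking zone; x points to its rear (away from the robot), y to its left, z up. Black glass field x -175..165, y -150..150 mm; to the right of it the control side with the knob, y -330..-150. Both tops at z = 60.
- guard_back (a point): Splash guard standing on the glass field: three glass panes in 8 mm thick steel frames, lower edges at z = 72, upper at z = 232 mm. This point: middle of the fixed back panel's upper edge (x = 135, y = 0 in the hob's frame, axes as the hob's). The panel is 280 mm wide; at each end a leaf hangs on an upright hinge pin.
- leaf_left (a joint): Angle q of the left leaf, rad: 0 = folded flat (end stop); pi/2 = square to the back panel, pointing forward; at most 1.9; starts 1.3 to 1.65. The leaf reaches 165 mm from its hinge axis, 8 mm thick, centred on the axis. Tip in the hob's frame, mm: x = 120 - 165 sin q, y = 140 - 165 cos q. Stiff by friction (about 0.14 N m, 1 N at 130 mm): stays where it is left.
- leaf_right (a joint): Angle q of the right leaf, same sense, size and friction; starts 1.15 to 1.55. Tip in the hob's frame, mm: x = 100 - 165 sin q, y = -140 + 165 cos q. Its pin stands 20 mm farther forward than the left one, so it folds over the left leaf; both reach past the middle, and a right leaf folded first blocks the left one about 0.24 rad short of flat.
- leaf_left_hinge (a point): Upper end (z = 232 mm) of the left leaf's upright hinge axis, at x = 120, y = 140 mm in the hob's frame. The y axis points from the leaf's free edge towards the hinge.
- leaf_right_hinge (a point): Upper end (z = 232 mm) of the right leaf's upright hinge axis, at x = 100, y = -140 mm in the hob's frame. The y axis points from the hinge towards the leaf's free edge.
- leaf_left_edge (a point): Top corner of the left leaf's free edge, on its mid-plane, z = 232 mm.
- leaf_right_edge (a point): Top corner of the right leaf's free edge, on its mid-plane, z = 232 mm.
- knob (a joint): Rotation of the knob, rad: 0 = off (end stop), grows clockwise seen from above, up to 4.4; starts 0.7 to 1.4. At off its white pointer points to the hob's rear (+x of the hob), at the white mark. Friction about 0.05 N m; stays where it is left.
- knob_grip (a point): On the knob's axis at grip height, z = 58 mm, at x = -115, y = -255 mm in the hob's frame; x axis along the bar to the pointer's end, z up. The knob: a black bar 44 mm long, 14 mm wide, top at z = 68 mm, on a round skirt 46 mm across, top at z = 36. It sits in a round well of 92 mm inner diameter, floor at z = 30 mm, whose raised rim ends at z = 66 mm.
- mug: White mug with handle, 80 mm across, 92 mm tall, on the worktop at the hob's left side. Origin: centre of its underside. Leave alone.
- jar: Small glass jar, 54 mm across, 85 mm tall, on the rear of the hob's control side. Origin: centre of its underside. Leave alone.
- spatula: Black spatula, 280 mm long, lying flat along the left side of the hob. Origin: at its middle, on the worktop. Leave alone.
- saucepan: Steel saucepan, 160 mm across, 100 mm tall, with a long handle, at the left. Origin: centre of its underside. Leave alone.
- bottle: Clear bottle with a cap, 74 mm across, 240 mm tall, at the right. Origin: centre of its underside. Leave alone.
- cup: White cup, 76 mm across, 70 mm tall, at the right. Origin: centre of its underside. Leave alone.
- tub: Open plastic tub 100 by 130 by 60 mm tall, at the right. Origin: centre of its underside. Leave alone.

How it is judged:
On the way, in this order (a step that is already met when the one before it is completed fails the run):
1. the knob is turned back to off, within 0.1 rad (value of joint knob below 0.1 rad), for 0.2 s.
2. the left leaf is folded flat against the back panel, within 0.09 rad (value of joint leaf_left below 0.09 rad), for 0.2 s.
3. the right leaf is folded flat over the left one, within 0.09 rad (value of joint each of leaf_right, leaf_left below 0.09 rad), for 0.2 s.
At the end, for the whole second after the job is handed in: The knob is at off (within 0.1 rad of the stop), and both leaves lie folded flat (each within 0.09 rad of its stop), the right one over the left (all of step 3 and value of joint knob below 0.1 rad); the robot touches nothing.
It fails at once if a bystander (mug, jar, spatula, saucepan, bottle, cup, tub) is shifted by more than 30 mm (distance of any of mug, jar, spatula, saucepan, bottle, cup, tub from where it was at the start of the episode above 0.03 m).
It fails at once if a bystander is tipped over (angle between any of mug, jar, saucepan, bottle, cup, tub's own z axis and vertical above 0.5 rad).
It also fails if it takes over 64 s, if anything falls off the work surface, if the arm or the gripper's body presses on something with over 40 N, if the wrist force passes 120 N, or if a joint passes its speed limit or range.

## Robot

A 6-joint arm with a two-finger parallel gripper is mounted at the origin on the work surface. World frame = base frame: x ahead of the robot, y to its left, z up, the work surface at z = 0. Lengths are in m, angles in rad, forces in N, time in s.
With the tool pointing down it reaches from about 0.375 to 0.9 m from the base axis. Payload 3.1 kg.
Tool frame: the origin (TCP) lies on the centre line of the jaws, within the pads' length; the fingertips stand 8 mm ahead of it and the grasp point (between the pads) lies 11 mm behind it; z points along the fingers, y is the line along which they close (so a half turn about z gives the same grasp; the last joint's range is limited). The gripper opens to 87 mm and grips with 3 to 60 N. Pads are 19 mm wide; open, the fingers measure 117 mm over their backs; the gripper's body (75 mm by 190 mm) begins 51 mm behind the grasp point.
Start: joints at [1.131, 0.527, 1.433, -0, 1.181, -0.178], TCP at [0.161, 0.604, 0.231] pointing down, gripper open.
Joint ranges: [-3.08, 3.08], [-0.75, 2.2], [0.22, 2.44], [-1.43, 4.57], [0, 2.65], [-2.85, 2.85]. Speed limits (rad/s): [2.79, 2.79, 3.14, 3.14, 3.14, 3.14].

## Interface

Orientations are given as a unit quaternion [x, y, z, w].
In Python, from rig import robot gives the robot as it stands. The module is installed in compiled form; this text tells all that it offers.
- The arm moves only by the tool send_rows, never from a script. Its argument "increments" is one flat list of numbers, 7 for each row, row after row: the turn, a rotation vector about the world's x, y, z in rad, then the shift along the world's x, y, z in cm, then the opening, from 0 (shut) to 1 (fully open). A call has 1 to 20 rows; each row shifts and turns the commanded pose from where the row before left it; what a row does not reach is not made up. A row lasts 1/12 s, in which the tool goes at most 41.7 mm and 7.16 degrees, less where a joint would pass 70% of its speed; a pose out of reach is approached as far as the arm can. A call is refused whole if a number of a shift passes 4.17 or a number of a turn 0.125, either way. A call with a gripper value outside its range is refused whole. The fingers move at their own pace and stop on an object; "newtons" is the grip in N (left out, the last holds). Time passes only in rows, so rows that do not move let the fingers close. It gives the time, the measured TCP pose, the force, the opening and the grip force at its end, in the units of the state.
- robot.get_obs(): the state, without advancing time (a new reading comes with each control period).
- robot.camera(name): name is "scene" or "top"; returns a dict with "image" (420x560x3 uint8, red, green, blue), "range_z" (420x560 float32, m along the optical axis (not along the pixel's ray), 0 where there is no reading), "fx", "fy", "cx", "cy" (pixels), "dist_coeffs" ([k1, k2, p1, p2, k3] as OpenCV has them; the pictures are not rectified), "R" (3x3) and "t" (3): a world point X has camera coordinates R X + t. Camera axes: x right, y down, z forward; pixel columns grow to the right and rows downward; lengths in m; the calibration is good to about 2 mm. A picture is of the moment at which its call begins.
- robot.hand_in(): hands the job in; it is judged then, once.
The state is a dict: "time": time; "q": joint angles; "joint_velocities": joint speeds; "joint_torque": joint torques, N m; "position": TCP position; "tool_rot": TCP orientation; "ft_force": force on the tool from outside, world axes, zero at the start; "moment": the same for the moment, N m; "grip_width": finger opening in m; "grip_force": force on a finger pad.
Only numpy, scipy, OpenCV 4.12 (cv2) and the standard library are available. Lean on these libraries where they do the work, as an engineer would, in place of code of your own. Each camera call takes 0.05 s, during which the arm holds its last target. There are 200 camera calls.

## Working session

There is one attempt and no reset: what is moved stays moved. The work goes in short steps, Python scripts to look and compute and a tool call to move; the robot and the scene stay as the last step left them, time stands still between calls to the robot, and variables do not carry over. Pictures are saved under pics/ and viewed, at most 10 in all, crops included, and the job is handed in when it is done.

Besides the shell and the picture viewer there is one more tool, called in YAML: its name, and indented under it one key for each argument. send_rows: Moves the arm, as the interface text tells. Its arguments: {"type":"object","properties":{"increments":{"type":"array"},"newtons":{"type":"number"}},"required":["increments"]}

```bash
mkdir -p pics
python3 - <<'E'
from rig import robot
import cv2,numpy as np
o=robot.get_obs();print(o['time'],o['position'],o['tool_rot'],o['grip_width'])
for n in('scene','top'):
    c=robot.camera(n);np.savez(n+'0.npz',**c)
    cv2.imwrite(f'pics/{n}0.png',c['image'][...,::-1])
    print(n,c['fx'],c['cx'],c['cy'],c['dist_coeffs'],'cam',-c['R'].T@c['t'],c['R'].round(2).tolist())
E
```

```text
0.0 [0.16083394 0.60324167 0.22958595] [ 1.30028410e-01  9.91509705e-01 -1.00998124e-03 -3.10980532e-04] 0.08725749720510075
scene 393.0018229892103 278.88962211412326 208.44214754128012 [-0.04931933  0.          0.          0.          0.        ] cam [ 1.0849201  -0.91731213  0.85463684] [[0.86, 0.51, -0.0], [0.28, -0.47, -0.84], [-0.43, 0.72, -0.55]]
top 418.8671737801217 280.27242224103657 209.4562400497891 [-0.10992089  0.          0.          0.          0.        ] cam [0.30842459 0.00168075 1.66896239] [[-0.01, -1.0, -0.0], [-0.98, 0.01, -0.17], [0.17, 0.0, -0.98]]
```

View pics/scene0.png

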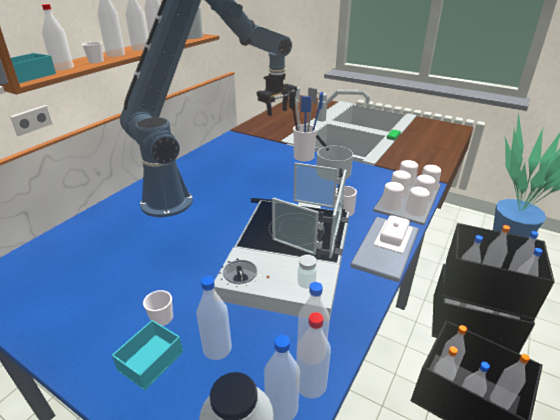

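View pics/top0.png

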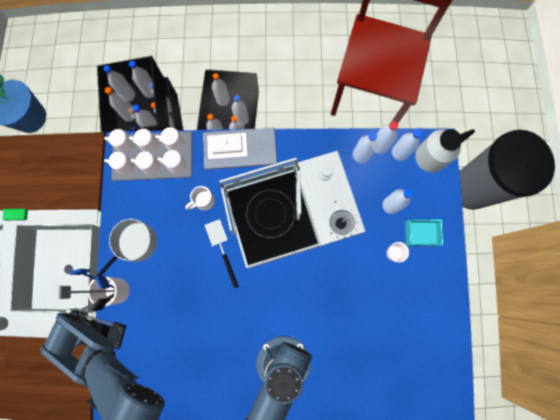

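The scene view shows the hob with its knob well at about (240,270). The top view shows the cooking zone at about (268,213), the knob at (342,222), and the guard hinges near (222,187) and (297,160). I'll enlarge both around the hob.

Run:
```python
import cv2,numpy as np
a=np.load('top0.npz')['image'][...,::-1][140:280,190:375]
cv2.imwrite('pics/topc.png',cv2.resize(a,None,fx=4,fy=4,interpolation=cv2.INTER_CUBIC))
a=np.load('scene0.npz')['image'][...,::-1][150:310,210:370]
cv2.imwrite('pics/scenec.png',cv2.resize(a,None,fx=3.75,fy=3.75,interpolation=cv2.INTER_CUBIC))
```

```text
(no output)
```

View pics/topc.png

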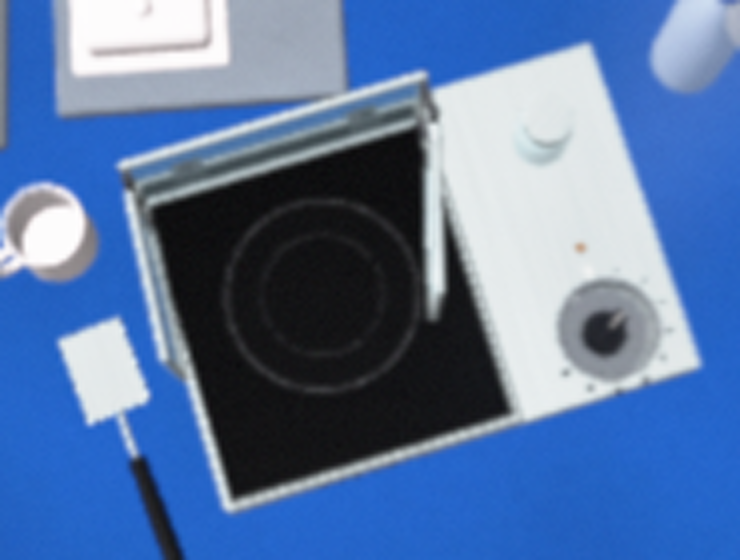

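View pics/scenec.png

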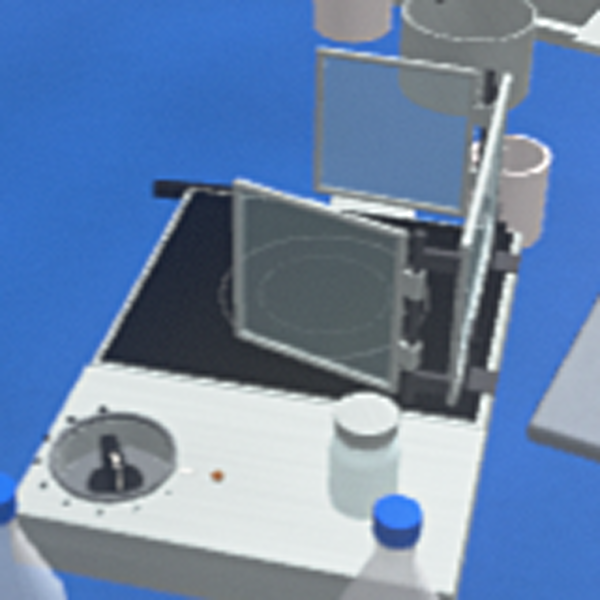

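```bash
cat > h.py <<'E'
import numpy as np,cv2
from scipy.optimize import least_squares
def proj(c,P):
    return cv2.projectPoints(np.atleast_2d(P).astype(float),cv2.Rodrigues(c['R'])[0],c['t'],np.array([[c['fx'],0,c['cx']],[0,c['fy'],c['cy']],[0,0,1]],float),c['dist_coeffs'])[0][:,0]
def W(p,H):
    x,y,a=p;H=np.atleast_2d(H)/1000.;c,s=np.cos(a),np.sin(a)
    return np.c_[x+c*H[:,0]-s*H[:,1],y+s*H[:,0]+c*H[:,1],H[:,2]]
def Lt(q,z=232,r=165):return [120-r*np.sin(q),140-r*np.cos(q),z]
def Rt(q,z=232,r=165):return [100-r*np.sin(q),-140+r*np.cos(q),z]
E
python3 - <<'E'
from h import *
T=dict(np.load('top0.npz'));S=dict(np.load('scene0.npz'))
Hp=[[-175,150,60],[-175,-330,60],[165,-330,60],[0,0,60],[-115,-255,66]]
tp=np.array([[230,510],[703,366],[590,43],[321,294],[609,329]])/4+[190,140]
Hs=[[-175,-150,60],[-115,-255,66]]
sp=np.array([[102,360],[112,456]])/3.75+[210,150]
f=lambda p:np.r_[(proj(T,W(p,Hp))-tp).ravel(),(proj(S,W(p,Hs))-sp).ravel()]
r=least_squares(f,[.65,0.,.3]);p=r.x;print(p,r.fun.round(1))
a=T['image'][...,::-1][140:280,190:375];a=cv2.resize(a,None,fx=4,fy=4,interpolation=cv2.INTER_CUBIC)
# depth clouds for leaves & knob, both cams
for n,c in(('top',T),('scene',S)):
    z=c['range_z'];v,u=np.nonzero(z>0)
    K=np.array([[c['fx'],0,c['cx']],[0,c['fy'],c['cy']],[0,0,1]],float)
    n2=cv2.undistortPoints(np.c_[u,v].astype(float)[:,None],K,c['dist_coeffs'])[:,0]
    d=z[v,u];X=(np.c_[n2*d[:,None],d]-c['t'])@c['R']
    ca,sa=np.cos(p[2]),np.sin(p[2]);D=X-[p[0],p[1],0]
    H=np.c_[ca*D[:,0]+sa*D[:,1],-sa*D[:,0]+ca*D[:,1],D[:,2]]*1000
    g=(abs(H[:,0])<160)&(abs(H[:,1])<140)&(H[:,2]<80);print(n,'glass z',np.median(H[g,2]))
    for nm,hx,hy,s in(('L',120,140,1),('R',100,-140,-1)):
        m=(H[:,2]>90)&(H[:,2]<240)&(H[:,0]<hx-25)&(H[:,0]>hx-175)&(abs(H[:,1]-hy)<110)
        q=np.arctan2(hx-H[m,0],s*(hy-H[m,1]));rr=np.hypot(hx-H[m,0],hy-H[m,1])
        print(n,nm,m.sum(),np.median(q) if m.any() else 0,np.percentile(q,[10,90]) if m.any() else 0,rr.max() if m.any() else 0)
    for nm,b in(('jar',(60,-250)),('mug',(0,230))):pass
    m=(np.hypot(H[:,0]-0,H[:,1]+0)<340)&(H[:,1]<-155)&(H[:,2]>80)&(H[:,2]<160)&(H[:,1]>-330);print('jar',H[m].mean(0),H[m].max(0),H[m].min(0))
    m=(H[:,1]>180)&(H[:,1]<330)&(H[:,2]>60)&(H[:,2]<105)&(abs(H[:,0])<250);print('mug',H[m].max(0),H[m].min(0),m.sum())
def draw(P,col):
    uv=(proj(T,W(p,P))-[190,140])*4
    cv2.polylines(a,[np.int32(uv).reshape(-1,1,2)],False,col,1)
draw([[-175,150,60],[-175,-330,60],[165,-330,60],[165,150,60]],(0,255,0))
draw([[135,140,232],[135,-140,232]],(0,0,255))
for q,col in((1.3,(0,255,255)),(1.45,(0,128,255)),(1.6,(255,0,255))):
    draw([[120,140,232],Lt(q)],col)
    draw([[100,-140,232],Rt(q-.15)],col)
for k in(.7,1.,1.3):draw([[-115,-255,68],[-115+22*np.cos(k),-255-22*np.sin(k),68]],(0,0,255))
cv2.imwrite('pics/ov.png',a);np.save('p.npy',p)
print('knob',W(p,[[-115,-255,58]]))
E
```

```text
[0.57868503 0.04190823 0.28404854] [-1.7 -0.4 -1.1 -0.8 -0.2 -0.6  0.  -0.9 -0.4 -0.9 -4.   1.5  0.  -0.7]
top glass z 60.552698105499374
top L 191 1.6299638399260887 [1.617484   1.66492461] 169.0188310759838
top R 185 1.2977887690254668 [1.26702953 2.8213212 ] 167.41283891577254
jar [  77.06088997 -244.51399619  132.98506972] [ 106.22845107 -222.15778939  152.64749043] [  55.64094759 -272.46555158   80.16727085]
mug [176.24689649 311.1386405   99.92826768] [ 96.0791212  201.0759271   60.23215327] 169
scene glass z 61.074001925481994
scene L 1401 1.6438461596867655 [1.60717242 1.69455483] 171.17277537083316
scene R 1629 1.2918500527647465 [1.26006184 1.31969976] 167.0123988720781
jar [  83.97717048 -260.330747    122.27636968] [ 108.56142826 -222.78000109  148.32763063] [  55.72724749 -276.30549982   80.01599897]
mug [174.19266917 285.91281338  96.42037502] [ 97.68958294 197.7357892   60.10748491] 192
knob [[ 0.5397555  -0.23510168  0.058     ]]
```

View pics/ov.png

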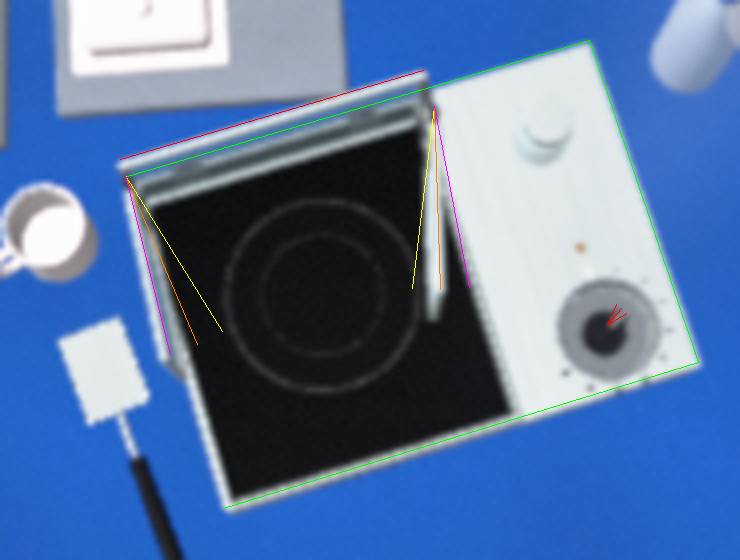

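The overlay fits well: left leaf about 1.63, right leaf about 1.29, knob about 0.9. One scene point was mis-picked, so I'll refit without it and refine the knob angle.

Run:
```python
from h import *
T=dict(np.load('top0.npz'));S=dict(np.load('scene0.npz'))
Hp=[[-175,150,60],[-175,-330,60],[165,-330,60],[0,0,60],[-115,-255,66],[135,-140,232],[135,140,232]]
tp=np.array([[230,510],[703,366],[590,43],[321,294],[609,329],[426,75],[120,164]])/4+[190,140]
sp=np.array([[112,456]])/3.75+[210,150]
f=lambda p:np.r_[(proj(T,W(p,Hp))-tp).ravel(),(proj(S,W(p,[[-115,-255,66]]))-sp).ravel()]
r=least_squares(f,[.58,0.04,.28],loss='soft_l1');p=r.x;print(p,f(p).round(1))
k0=W(p,[[-115,-255,58]]);print('knob',k0)
# knob angle: pointer brightness & bar darkness along direction
for n,c in(('top',T),('scene',S)):
    g=cv2.cvtColor(c['image'],cv2.COLOR_RGB2GRAY).astype(np.float32)
    for k in np.arange(.5,1.6,.1):
        P=[[-115+r*np.cos(k),-255-r*np.sin(k),68] for r in range(8,22,2)]
        uv=proj(c,W(p,P)).astype(np.float32);print(n,k.round(1),cv2.remap(g,uv[:,0],uv[:,1],1).mean().round(0),end=' | ')
    # depth-based: points in knob region
    z=c['range_z'];v,u=np.nonzero(z>0)
    K=np.array([[c['fx'],0,c['cx']],[0,c['fy'],c['cy']],[0,0,1]],float)
    n2=cv2.undistortPoints(np.c_[u,v].astype(float)[:,None],K,c['dist_coeffs'])[:,0];d=z[v,u]
    X=(np.c_[n2*d[:,None],d]-c['t'])@c['R']
    m=(np.hypot(X[:,0]-k0[0,0],X[:,1]-k0[0,1])<.033)&(X[:,2]>.052)
    Y=X[m];C=np.cov(Y[:,:2].T);w,V=np.linalg.eigh(C);ax=V[:,1]
    a=(p[2]-np.arctan2(ax[1],ax[0]))%np.pi
    print('\n',n,m.sum(),Y.mean(0),'knobq',a,np.sqrt(w)*1000)
np.save('p.npy',p)
def w(a):print(W(p,a).round(4).tolist())
w([Lt(1.63),Rt(1.29),[120,140,232],[100,-140,232],[80,-247,60]])
```

```text
[0.57537526 0.03984891 0.28938831] [-0.8  0.6 -0.4 -0.5 -0.  -0.1  0.6 -0.1  0.2 -0.4 -0.4 -0.4  0.6  0.
 -1.  -0.5]
knob [[ 0.53792545 -0.23736493  0.058     ]]
top 0.5 106.0 | top 0.6 112.0 | top 0.7 119.0 | top 0.8 124.0 | top 0.9 125.0 | top 1.0 122.0 | top 1.1 114.0 | top 1.2 107.0 | top 1.3 101.0 | top 1.4 100.0 | top 1.5 100.0 | 
 top 42 [ 0.53841767 -0.23599074  0.06793949] knobq 1.0395441908641017 [ 4.03125172 13.17643107]
scene 0.5 117.0 | scene 0.6 123.0 | scene 0.7 137.0 | scene 0.8 146.0 | scene 0.9 141.0 | scene 1.0 119.0 | scene 1.1 89.0 | scene 1.2 61.0 | scene 1.3 56.0 | scene 1.4 52.0 | scene 1.5 55.0 | 
 scene 70 [ 0.54015225 -0.2385679   0.06445849] knobq 0.9880339453219307 [ 4.35936427 14.46451321]
[[0.4898, 0.1706, 0.232], [0.5462, -0.0672, 0.232], [0.6504, 0.2083, 0.232], [0.7112, -0.0658, 0.232], [0.7225, -0.1741, 0.06]]
```

The knob's at about (0.538, -0.2365), q about 0.95. The jaws need a closing direction of about 0.91 (now 1.31), and joint 6 stays in range. I'll lift and move over it.

send_rows:
  increments: [0,0,0,0,0,4,1,0,0,0,0,0,4,1,0,0,0,0,0,4,1,0,0,0,0,0,4,1,0,0,0,2.2,-3.2,0,1,0,0,0,2.2,-3.2,0,1,0,0,0,2.2,-3.2,0,1,0,0,0,2.2,-3.2,0,1,0,0,0,2.2,-3.2,0,1,0,0,0,2.2,-3.2,0,1,0,0,0,2.2,-3.2,0,1,0,0,0,2.2,-3.2,0,1,0,0,0,2.2,-3.2,0,1,0,0,0,2.2,-3.2,0,1,0,0,0,2.2,-3.2,0,1,0,0,0,2.2,-3.2,0,1]
  newtons: 15

```text
time: 1.43
position: [0.4255, 0.2181, 0.3903]
tool_rot: [0.13, 0.992, -0.0, -0.0]
ft_force: [0.3, -0.4, -0.6]
grip_width: 0.087
grip_force: 0.0
```

send_rows:
  increments: [0,0,-0.04,0.95,-3.8,0,0.45,0,0,-0.04,0.95,-3.8,0,0.45,0,0,-0.04,0.95,-3.8,0,0.45,0,0,-0.04,0.95,-3.8,0,0.45,0,0,-0.04,0.95,-3.8,0,0.45,0,0,-0.04,0.95,-3.8,0,0.45,0,0,-0.04,0.95,-3.8,0,0.45,0,0,-0.04,0.95,-3.8,0,0.45,0,0,-0.04,0.95,-3.8,0,0.45,0,0,-0.04,0.95,-3.8,0,0.45,0,0,0,0.95,-3.8,0,0.45,0,0,0,0.95,-3.8,0,0.45,0,0,0,0,0,0,0.45,0,0,0,0,0,0,0.45]

```text
time: 2.6
position: [0.5389, -0.238, 0.3891]
tool_rot: [0.326, 0.945, 0.0, -0.001]
ft_force: [-1.1, 1.2, -0.2]
grip_width: 0.0393
grip_force: 0.0
```

```bash
cat >> h.py <<'E'
def st():
    from rig import robot
    o=robot.get_obs();q=o['tool_rot'];from scipy.spatial.transform import Rotation as R
    M=R.from_quat(q).as_matrix()
    print('t',round(o['time'],2),'pos',o['position'].round(4),'yang',np.arctan2(M[1,1],M[0,1]).round(3),'z',M[:,2].round(3),'F',np.round(o['ft_force'],1),'M',np.round(o['moment'],2),'w',round(o['grip_width'],4),o['grip_force'],'q',np.round(o['q'],2))
    return o
E
python3 -c "from h import *;st()"
```

```text
t 2.6 pos [ 0.5389 -0.238   0.3891] yang 0.907 z [-0.002  0.002 -1.   ] F [-1.1  1.2 -0.2] M [-0.01 -0.03 -0.03] w 0.0393 0.0 q [-0.61  0.34  1.3   0.    1.5  -1.51]
```

send_rows:
  increments: [0,0,0,0,0,-4,0.45,0,0,0,0,0,-4,0.45,0,0,0,0,0,-4,0.45,0,0,0,0,0,-4,0.45,0,0,0,0,0,-4,0.45,0,0,0,0,0,-4,0.45,0,0,0,0,0,-4,0.45,0,0,0,0,0,-1.5,0.45,0,0,0,0,0,-1.5,0.45,0,0,0,0,0,-1.5,0.45,0,0,0,0,0,-1.5,0.45,0,0,0,0,0,0,0.45,0,0,0,0,0,0,0.45]
  newtons: 15

```text
time: 3.68
position: [0.5385, -0.2344, 0.0503]
tool_rot: [0.324, 0.946, 0.0, -0.001]
ft_force: [-0.4, 0.0, 0.6]
grip_width: 0.0391
grip_force: 0.0
```

send_rows:
  increments: [0,0,0,0,0,0,0,0,0,0,0,0,0,0,0,0,0,0,0,0,0,0,0,0,0,0,0,0,0,0,0,0,0,0,0,0,0,0,0,0,0,0]

```text
time: 4.18
position: [0.5402, -0.2347, 0.0514]
tool_rot: [0.325, 0.946, 0.001, 0.001]
ft_force: [3.4, 5.3, 3.2]
grip_width: 0.0142
grip_force: 15.0
```

```bash
python3 -c "from h import *;st()"
```

```text
t 4.18 pos [ 0.5402 -0.2347  0.0514] yang 0.908 z [ 0.002  0.002 -1.   ] F [3.4 5.3 3.2] M [ 0.97 -0.54 -0.06] w 0.0142 15.00018130755052 q [-0.6   0.73  1.66  0.    0.76 -1.51]
```

send_rows:
  increments: [0,0,0.08,0,0,0,0,0,0,0.08,0,0,0,0,0,0,0.08,0,0,0,0,0,0,0.08,0,0,0,0,0,0,0.08,0,0,0,0,0,0,0.08,0,0,0,0,0,0,0.08,0,0,0,0,0,0,0.08,0,0,0,0,0,0,0.08,0,0,0,0,0,0,0.08,0,0,0,0,0,0,0.08,0,0,0,0,0,0,0.05,0,0,0,0,0,0,0.04,0,0,0,0,0,0,0,0,0,0,0,0,0,0,0,0,0,0,0,0,0,0,0,0,0]

```text
time: 5.52
position: [0.5403, -0.2336, 0.0514]
tool_rot: [-0.152, 0.988, 0.002, 0.002]
ft_force: [4.4, 8.6, 5.1]
grip_width: 0.0142
grip_force: 15.0
```

```bash
python3 -c "from h import *;st()"
```

```text
t 5.52 pos [ 0.5403 -0.2336  0.0514] yang 1.877 z [ 0.003  0.004 -1.   ] F [4.4 8.6 5.1] M [ 1.44 -0.65 -0.28] w 0.0142 15.000633776653558 q [-0.6   0.73  1.66  0.01  0.76 -2.48]
```

The knob is at the stop: grip angle 1.877 gives about -0.02 rad. Next I'll release, rise, and plan the leaf pushes with this orientation held, because the jaws now lie along the hob's y.

send_rows:
  increments: [0,0,0,0,0,0,0.45,0,0,0,0,0,0,0.45,0,0,0,0,0,0,0.45,0,0,0,0,0,0,0.45,0,0,0,0,0,0,0.45,0,0,0,0,0,2,0.45,0,0,0,0,0,4,0.45,0,0,0,0,0,4,0.45,0,0,0,0,0,4,0,0,0,0,0,0,4,0,0,0,0,0,0,4,0,0,0,0,0,0,4,0,0,0,0,0,0,4,0,0,0,0,0,0,0,0,0,0,0,0,0,0,0]

```text
time: 6.77
position: [0.5401, -0.2371, 0.3538]
tool_rot: [-0.154, 0.988, -0.003, 0.003]
ft_force: [-0.9, 0.1, 0.4]
grip_width: 0.0033
grip_force: 0.0
```

Run:
```python
from h import *
from rig import robot
o=st();p=np.load('p.npy')
T=robot.camera('top');S=robot.camera('scene')
for n,c in(('top',T),('scene',S)):
    g=cv2.cvtColor(c['image'],cv2.COLOR_RGB2GRAY).astype(np.float32)
    for k in np.arange(-.4,.9,.2):
        uv=proj(c,W(p,[[-115+r*np.cos(k),-255-r*np.sin(k),68] for r in range(8,22,2)])).astype(np.float32);print(n,k.round(1),cv2.remap(g,uv[:,0],uv[:,1],1).mean().round(0),end=' | ')
sup=lambda q:9.5*abs(np.cos(q))+15*abs(np.sin(q))+4
def path(side,qs,r=125,extra=0):
    P=[]
    for i,q in enumerate(qs):
        e=np.array([-np.sin(q),-side*np.cos(q)]);n=np.array([-np.cos(q),side*np.sin(q)])
        h=np.array([120,140.] if side>0 else [100,-140.])
        x=h+r*e+n*(sup(q)+(25 if i==0 else 0));P.append([x[0],x[1],195])
    return W(p,P)
for s,q0 in((1,1.63),(-1,1.29)):
    X=path(s,np.r_[q0,np.linspace(q0,-.03,12)]);print('\nside',s,'start',X[0].round(4),'TCP z .195');print((np.diff(X,axis=0)*100).round(2)[:,:2].tolist(),X[-1].round(4))
```

```text
t 6.77 pos [ 0.5401 -0.2371  0.3538] yang 1.88 z [ 0.006 -0.004 -1.   ] F [-0.9  0.1  0.4] M [0.08 0.01 0.02] w 0.0033 0.0 q [-0.6   0.36  1.36 -0.    1.41 -2.48]
top -0.4 141.0 | top -0.2 146.0 | top 0.0 146.0 | top 0.2 140.0 | top 0.4 131.0 | top 0.6 123.0 | top 0.8 119.0 | scene -0.4 141.0 | scene -0.2 128.0 | scene 0.0 84.0 | scene 0.2 57.0 | scene 0.4 50.0 | scene 0.6 51.0 | scene 0.8 52.0 | 
side 1 start [0.5186 0.2231 0.195 ] TCP z .195
[[0.57, -2.43], [0.28, -1.86], [0.51, -1.73], [0.78, -1.68], [1.04, -1.57], [1.3, -1.42], [1.53, -1.23], [1.74, -0.99], [1.91, -0.7], [2.03, -0.39], [2.09, -0.05], [2.01, 0.27]] [0.6764 0.0852 0.195 ]

side -1 start [ 0.5866 -0.1129  0.195 ] TCP z .195
[[-0.02, 2.5], [-0.18, 1.46], [-0.0, 1.5], [0.18, 1.51], [0.37, 1.5], [0.57, 1.47], [0.76, 1.4], [0.95, 1.31], [1.12, 1.19], [1.28, 1.05], [1.42, 0.88], [1.45, 0.66]] [0.6656 0.0514 0.195 ]
```

The knob pointer reads off in both views. Now over to the left leaf's outer side and down.

send_rows:
  increments: [0,0,0,-0.18,3.84,0,0,0,0,0,-0.18,3.84,0,0,0,0,0,-0.18,3.84,0,0,0,0,0,-0.18,3.84,0,0,0,0,0,-0.18,3.84,0,0,0,0,0,-0.18,3.84,0,0,0,0,0,-0.18,3.84,0,0,0,0,0,-0.18,3.84,0,0,0,0,0,-0.18,3.84,0,0,0,0,0,-0.18,3.84,0,0,0,0,0,-0.18,3.84,0,0,0,0,0,-0.18,3.84,0,0,0,0,0,0,0,-4,0,0,0,0,0,0,-4,0,0,0,0,0,0,-4,0,0,0,0,0,0,-3.8,0,0,0,0,0,0,0,0,0,0,0,0,0,0,0]

```text
time: 8.37
position: [0.5149, 0.224, 0.1893]
tool_rot: [-0.154, 0.988, -0.0, -0.005]
ft_force: [0.7, -0.6, 0.8]
grip_width: 0.001
grip_force: 0.0
```

send_rows:
  increments: [0,0,0,0.57,-2.43,0,0,0,0,0,0.3,-1.9,0,0,0,0,0,0.5,-1.7,0,0,0,0,0,0.8,-1.7,0,0,0,0,0,1.0,-1.6,0,0,0,0,0,1.3,-1.4,0,0,0,0,0,1.5,-1.2,0,0,0,0,0,1.7,-1.0,0,0,0,0,0,1.9,-0.7,0,0]

```text
time: 9.12
position: [0.6144, 0.0875, 0.1956]
tool_rot: [-0.153, 0.988, 0.0, 0.001]
ft_force: [-1.0, 1.0, -0.1]
grip_width: 0.0007
grip_force: 0.7
```

```bash
python3 -c "from h import *;st()"
```

```text
t 9.12 pos [0.6144 0.0875 0.1956] yang 1.879 z [ 0.003  0.    -1.   ] F [-1.   1.  -0.1] M [ 0.25  0.2  -0.06] w 0.0007 0.6750341547012795 q [-0.04  0.56  1.48  0.    1.1  -1.92]
```

send_rows:
  increments: [0,0,0,2.0,-0.4,0,0,0,0,0,2.1,0,0,0,0,0,0,1.5,0.2,0,0,0,0,0,0.6,0.2,0,0,0,0,0,0,0,0,0,0,0,0,0,0,0,0,0,0,0,0,0,0,0,0,0,0,0,0,0,0]

```text
time: 9.78
position: [0.6733, 0.0858, 0.1954]
tool_rot: [-0.154, 0.988, -0.002, -0.002]
ft_force: [-7.3, -5.9, 5.1]
grip_width: 0.0004
grip_force: 4.2
```

```bash
cat >> h.py <<'E'
def leaves(tag):
    from rig import robot
    p=np.load('p.npy');T=robot.camera('top')
    z=T['range_z'];v,u=np.nonzero(z>0);c=T
    K=np.array([[c['fx'],0,c['cx']],[0,c['fy'],c['cy']],[0,0,1]],float)
    n2=cv2.undistortPoints(np.c_[u,v].astype(float)[:,None],K,c['dist_coeffs'])[:,0];d=z[v,u]
    X=(np.c_[n2*d[:,None],d]-c['t'])@c['R']-[p[0],p[1],0]
    ca,sa=np.cos(p[2]),np.sin(p[2]);H=np.c_[ca*X[:,0]+sa*X[:,1],-sa*X[:,0]+ca*X[:,1],X[:,2]]*1000
    a=c['image'][...,::-1][140:280,190:375];a=cv2.resize(a,None,fx=4,fy=4,interpolation=cv2.INTER_CUBIC)
    cv2.imwrite(f'pics/{tag}.png',a)
    m=(H[:,2]>222)&(H[:,2]<240)&(abs(H[:,0])<160)&(abs(H[:,1])<160)
    for lo in range(-140,140,40):
        k=m&(H[:,1]>lo)&(H[:,1]<lo+40)
        if k.any():print('y',lo,'x min/max',H[k,0].min().round(),H[k,0].max().round(),k.sum())
E
python3 -c "
from h import *
st();leaves('l1')"
```

```text
t 9.78 pos [0.6733 0.0858 0.1954] yang 1.879 z [-0.004 -0.004 -1.   ] F [-7.3 -5.9  5.1] M [-0.81  1.01 -0.09] w 0.0004 4.188520289026201 q [-0.04  0.64  1.32 -0.    1.19 -1.91]
y -140 x min/max -33.0 140.0 109
y -100 x min/max -57.0 139.0 26
y -20 x min/max 96.0 96.0 1
y 20 x min/max 117.0 137.0 12
y 60 x min/max 117.0 140.0 25
y 100 x min/max 116.0 140.0 26
```

The left leaf hits its stop (9 N), with its front face at x about 117 along its whole length, so it's flat. Now I'll back off, rise and go to the right leaf's outer side.

send_rows:
  increments: [0,0,0,-1.9,-0.6,0,0,0,0,0,-1.9,-0.6,0,0,0,0,0,0,0,4,0,0,0,0,0,0,4,0,0,0,0,0,0,4,0,0,0,0,0,0,4,0,0,0,0,-0.95,-3.74,0,0,0,0,0,-0.95,-3.74,0,0,0,0,0,-0.95,-3.74,0,0,0,0,0,-0.95,-3.74,0,0,0,0,0,-0.95,-3.74,0,0,0,0,0,0,0,-4,0,0,0,0,0,0,-4,0,0,0,0,0,0,-4,0,0,0,0,0,0,-4,0,0,0,0,0,0,0,0]

```text
time: 11.17
position: [0.5852, -0.1094, 0.1872]
tool_rot: [-0.154, 0.988, 0.003, -0.006]
ft_force: [-1.4, 1.0, -0.5]
grip_width: 0.0007
grip_force: 0.0
```

```bash
python3 -c "from h import *;st()"
```

```text
t 11.17 pos [ 0.5852 -0.1094  0.1872] yang 1.879 z [-0.012  0.005 -1.   ] F [-1.4  1.  -0.5] M [ 0.12  0.07 -0.05] w 0.0007 0.0 q [-0.37  0.54  1.54 -0.    1.07 -2.25]
```

send_rows:
  increments: [0,0,0,0,2.4,0,0,0,0,0,-0.2,1.5,0,0,0,0,0,0,1.5,0,0,0,0,0,0.2,1.5,0,0,0,0,0,0.4,1.5,0,0,0,0,0,0.6,1.5,0,0,0,0,0,0.8,1.4,0,0,0,0,0,1.0,1.3,0,0,0,0,0,1.1,1.2,0,0,0,0,0,1.3,1.0,0,0,0,0,0,1.4,0.9,0,0,0,0,0,1.1,0.5,0,0,0,0,0,0.4,0.1,0,0,0,0,0,0,0,0,0,0,0,0,0,0,0,0,0,0,0,0,0,0,0]

```text
time: 12.5
position: [0.6625, 0.0514, 0.1956]
tool_rot: [-0.155, 0.988, -0.001, -0.009]
ft_force: [-20.1, -6.5, 12.0]
grip_width: 0.0006
grip_force: 10.3
```

```bash
python3 -c "
from h import *
st();leaves('l2')"
```

```text
t 12.5 pos [0.6625 0.0514 0.1956] yang 1.881 z [-0.017 -0.004 -1.   ] F [-20.1  -6.5  12. ] M [-0.96  2.63 -0.18] w 0.0006 10.299723751377314 q [-0.09  0.63  1.35 -0.01  1.19 -1.97]
y -140 x min/max 96.0 141.0 30
y -60 x min/max 74.0 74.0 1
y -20 x min/max 76.0 102.0 2
y 20 x min/max 98.0 139.0 20
y 60 x min/max 118.0 142.0 24
y 100 x min/max 117.0 141.0 49
```

The right leaf is at its stop too (21 N). I'll back off, rise clear and check.

send_rows:
  increments: [0,0,0,-1.5,-0.5,0,0,0,0,0,-2,-0.6,0,0,0,0,0,-2,-0.6,0,0,0,0,0,0,0,4,0,0,0,0,0,0,4,0,0,0,0,0,0,4,0,0,0,0,0,0,4,0,0,0,0,-3,0,2,0,0,0,0,-3,0,2,0,0,0,0,-3,0,0,0,0,0,0,-3,0,0,0,0,0,0,-3,0,0,0,0,0,0,0,0,0,0,0,0,0,0,0,0,0,0,0,0,0,0,0,0]

```text
time: 13.8
position: [0.4665, 0.0358, 0.3947]
tool_rot: [-0.154, 0.988, -0.001, 0.002]
ft_force: [-0.6, 0.4, 1.5]
grip_width: 0.0007
grip_force: 0.0
```

```bash
python3 -c "
from h import *
st();leaves('l3')"
```

```text
t 13.8 pos [0.4665 0.0358 0.3947] yang 1.881 z [ 0.005 -0.001 -1.   ] F [-0.6  0.4  1.5] M [ 0.03 -0.    0.02] w 0.0007 0.0 q [-0.16  0.14  1.57  0.    1.43 -2.04]
y -140 x min/max 96.0 140.0 49
y -100 x min/max 96.0 139.0 51
y -60 x min/max 97.0 139.0 53
y -20 x min/max 97.0 142.0 78
y 20 x min/max 96.0 140.0 55
y 60 x min/max 117.0 140.0 52
y 100 x min/max 117.0 141.0 46
```

View pics/l3.png

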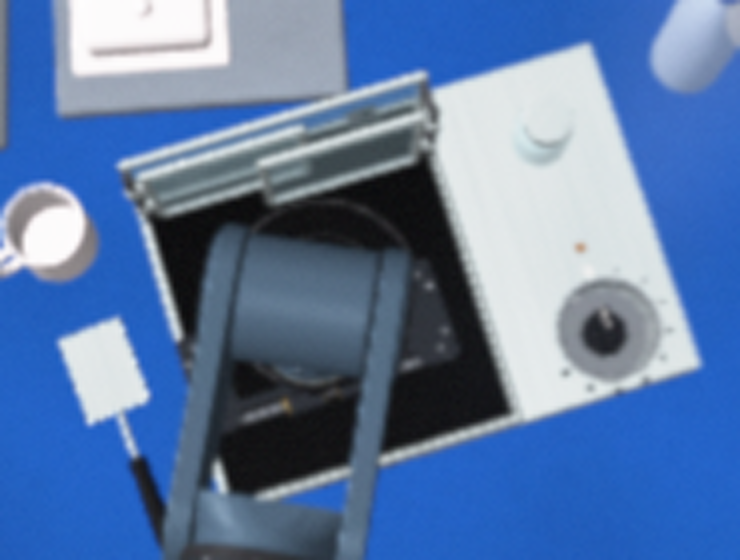

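The picture shows both leaves flat, with the right one in front of the left near (345,155). The knob pointer at (605,318) aims at the white mark at (588,270), nothing has been shifted, and the arm is clear. Handing in.

```bash
python3 -c "
from rig import robot
print(robot.hand_in())"
```

```text
the job is handed in; nothing more can be done
None
```

The knob is at off, the left leaf is folded flat with the right one over it, nothing near the hob looked moved in the last top view, and I handed the job in at about 14 s (no verdict came back).

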